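# Turn a camshaft lobe-up and load the indexing table

### The arm

A 6-joint arm with a two-finger parallel gripper is mounted at the origin on the work surface. World frame = base frame: x ahead of the robot, y to its left, z up, the work surface at z = 0. Lengths are in m, angles in degrees, forces in N, time in s.
With the tool pointing down it reaches from about 0.25 to 0.775 m from the base axis. Payload 4 kg.
Tool frame: the origin (TCP) lies at the very end of the fingers, on their centre line; the grasp point (between the pads) lies 19 mm behind it (grip_point_offset is the distance from the TCP to the grasp point, in m); z points along the fingers, y is the line along which they close (so a half turn about z gives the same grasp; the last joint's range is limited). The gripper opens to 94 mm and grips with 3 to 60 N. Pads are 16 mm wide; open, the fingers measure 119 mm over their backs; the gripper's body (75 mm by 177 mm) begins 78 mm behind the grasp point.
Start: joints at [-71.74, 4.996, 78.535, -0, 96.463, -5.907], TCP at [0.225, -0.502, 0.206] pointing down, gripper open.
Joint ranges: [-177.83, 177.83], [-43.37, 116.18], [15.69, 146.23], [-61.86, 241.86], [9.47, 152.12], [-147.06, 147.06]. Speed limits (degrees/s): [159.86, 159.86, 180, 180, 180, 180].

### API

Orientations are given as a 3x3 rotation matrix whose columns are the frame's x, y, z axes.
In Python, from plant import state, camera, hand_in, grip_point_offset gives the robot as it stands. The module is installed in compiled form; this text tells all that it offers.
- The arm moves only by the tool move_arm, never from a script. Its argument "deltas" is a list of rows, each a list of 5 numbers: the shift along the tool's x, y, z scaled (see below), then the turn about the tool's z scaled (see below), then the opening, from 0 (shut) to 1 (fully open). A call has 1 to 5 rows; each row is the pose to reach, as a shift and turn from the pose commanded when the call began, along the tool's axes at that moment; what a row does not reach only later rows make up. The controller multiplies each number of a shift by 0.5 m and each number of a turn by 60 degrees. A row lasts 1/8 s, in which the tool goes at most 62.5 mm and 10.7 degrees, less where a joint would pass 70% of its speed; a pose out of reach is approached as far as the arm can. A call with a number of a shift or a turn outside -1 to 1 is refused whole. A call with a gripper value outside its range is refused whole. The fingers move at their own pace and stop on an object; "newtons" is the grip in N (left out, the last holds). Time passes only in rows, so rows that repeat a pose let the fingers close. It gives the time, the measured TCP pose, the force, the opening and the grip force at its end, in the units of the state.
- state(): the state, without advancing time (a new reading comes with each control period).
- camera(name): name is "scene" or "top" or "wrist"; returns a dict with "img" (384x512x3 uint8, red, green, blue), "depth" (384x512 float32, m along the optical axis (not along the pixel's ray), 0 where there is no reading), "fx", "fy", "cx", "cy" (pixels), "k1" (the pictures are not rectified: a ray, as slopes to the right and down, at radius r is drawn at 1 + k1 r^2 times it, then the intrinsics apply), "xyz" and "orientation" of the camera in the world. Camera axes: x right, y down, z forward; pixel columns grow to the right and rows downward; lengths in m; the calibration is good to about 2 mm. A picture is of the moment at which its call begins.
- hand_in(): hands the job in; it is judged then, once.
The state is a dict: "t": time; "q": joint angles; "joint_velocities": joint speeds; "joint_torque": joint torques, N m; "eef_pos": TCP position; "ee_rot": TCP orientation; "wrist_force": force on the tool from outside, world axes, zero at the start; "wrist_torque": the same for the moment, N m; "gripper_width": finger opening in m; "grasp_force": force on a finger pad.
Only numpy, scipy, OpenCV 4.12 (cv2) and the standard library are available. Lean on these libraries where they do the work, as an engineer would, in place of code of your own. Each camera call takes 0.05 s, during which the arm holds its last target. There are 200 camera calls.

### The job

Lift the wooden camshaft (the one with a lobed cam) out of the rack, put it down on the plywood board and let go, and roll it along the board on its two discs until the cam's lobe points straight up. Then take hold of it again, lay it in the two V-blocks of the indexing table with the lobe still straight up, let go, and turn the loaded table by its post fully anticlockwise (seen from above) against its stop. Leave the other shaft, the glue bottle, the sanding block and the jar where they stand.

Things in the scene. Friction and masses are not known exactly. Their poses are not given: they have to be found in the camera images.
- camshaft: Wooden camshaft 178 mm long, 0.18 to 0.31 kg. Origin on the axle at mid-length; z along the axle, x out through the cam's lobe (lobe up: x up). Barrel 24 mm dia, bare and graspable for z = -55 to 26 mm; centre of mass within 4 mm of the origin. End discs 56 mm dia, 12 mm thick, at 55 to 67 mm either side; journals 20 mm dia, 22 mm long beyond. Starts in a rack bay, lobe 80 deg or more from up.
- lobe (a point): Tip of the cam's lobe, 26 mm from the axle's axis (less than the discs' 28 mm, so it never touches what they roll on). The cam is a 32 mm dia round with a 16 mm wide lobe, 16 mm thick, z = 26 to 42 mm on the camshaft. The camshaft is nearly balanced: on the level and in V-blocks it stays at any roll angle.
- plain_shaft: The other shaft in the rack: same size, wood and axes, but with a bare barrel and no cam. Leave alone.
- rack: Fixed rack, left or right of the board: plywood base 180 x 190 x 14 mm, two bays 47 mm either side of the middle along its x axis, each a pair of steel V-blocks (71 to 87 mm either side, tops 6 mm above the shaft's axis) holding a shaft by its journals, axis 60 mm above the bench. Origin in the middle of the underside; z is level, along the shafts; y points down.
- board: Fixed plywood board 290 x 200 x 12 mm on the bench, long side along its x, z up, origin in the middle of the underside. Low battens at both short ends: 135 to 145 mm from the middle, 8 mm above the top. A shaft laid across it (axle along the board's y) has its axis 40 mm above the bench and rolls along the board's x, between the battens.
- cradle (a point): Where the camshaft's origin belongs on the indexing table: axis of the seat in its two steel V-blocks, 78 mm above the bench. y runs along the seat, z up; turns with the table. V-blocks 71 to 87 mm either side (4 mm play endways), 45 degree sides, tops 6 mm above the axis; table top 42 mm below the axis. Either end of the shaft may go to either side.
- indexer (a joint): Angle of the indexing table about its vertical pivot, rad, growing anticlockwise seen from above, 0 to 1.6; 1.6 is the stop. Starts at 0.1 to 0.7. Stays where it is left; friction about 0.25 N m (3 N at the post).
- post_top (a point): Top centre of the table's steel turning post, 18 mm dia, 76 mm tall, 80 mm from the pivot, in the direction square to the seat; the round aluminium table is 200 mm dia, its top 36 mm above the bench, the post's top 112 mm.
- pivot (a point): Centre of the round table's top face, on its vertical pivot, 36 mm above the bench. The base below is fixed, left or right of the board.
- glue: Loose white glue bottle, 60 mm dia, 170 mm tall, standing beyond the board's far end; origin in the middle of its underside. Leave alone.
- sanding_block: Loose cork sanding block 62 x 100 x 34 mm, origin in the middle of its underside. Leave alone.
- screw_jar: Loose screw jar, 68 mm dia, 85 mm tall, origin in the middle of its underside. Leave alone.
Things that resemble listed ones, but are neither listed nor needed, are in the scene too. Of the things that look like the part that bears cradle, the larger one is meant.

How it is judged (in metres and radians):
On the way, in this order (a step that is already met when the one before it is completed fails the run):
1. the camshaft lies still across the board on its discs, released (x of camshaft in the frame of board between -0.14 and 0.14 m and y of camshaft in the frame of board between -0.06 and 0.06 m and z of camshaft in the frame of board between 0.03 and 0.044 m and angle between the z axis of camshaft and the z axis of board, either way round above 1.5 rad and contact force between the fingers and camshaft below 0.3 N and linear speed of camshaft below 0.005 m/s), for 0.1 s.
2. the camshaft rolls on the board (x of camshaft in the frame of board between -0.14 and 0.14 m and y of camshaft in the frame of board between -0.06 and 0.06 m and z of camshaft in the frame of board between 0.03 and 0.044 m and angle between the z axis of camshaft and the z axis of board, either way round above 1.5 rad and linear speed of camshaft above 0.006 m/s and angular speed of camshaft above 0.15 rad/s), for 0.2 s.
3. the camshaft lies on the board, still, with the lobe up (x of camshaft in the frame of board between -0.14 and 0.14 m and y of camshaft in the frame of board between -0.06 and 0.06 m and z of camshaft in the frame of board between 0.03 and 0.044 m and angle between the z axis of camshaft and the z axis of board, either way round above 1.5 rad and angle between camshaft's own x axis and vertical below 0.3 rad and linear speed of camshaft below 0.03 m/s), for 0.2 s.
4. the camshaft lies in the table's V-blocks, lobe up, released, before the table is turned (distance between camshaft and cradle below 0.008 m and angle between the z axis of camshaft and the y axis of cradle, either way round below 0.06 rad and angle between camshaft's own x axis and vertical below 0.25 rad and contact force between the fingers and camshaft below 0.3 N and value of joint indexer below 1.1 rad), for 0.2 s.
At the end, for the whole second after the job is handed in: The camshaft lies at rest and released in the indexing table's two V-blocks (origin within 8 mm of the seat, axle within 0.06 rad of it), lobe within 0.25 rad (14 degrees) of straight up, and the table is turned to its stop (joint above 1.54 rad) (distance between camshaft and cradle below 0.008 m and angle between the z axis of camshaft and the y axis of cradle, either way round below 0.06 rad and angle between camshaft's own x axis and vertical below 0.25 rad and contact force between the fingers and camshaft below 0.3 N and value of joint indexer above 1.54 rad and linear speed of camshaft below 0.02 m/s); the robot touches nothing.
It fails at once if the camshaft drops off the board or the fixtures onto the bench (height (world z) of camshaft below 0.034 m).
It fails at once if the plain shaft is moved more than 15 mm (distance of plain_shaft from where it was at the start of the episode above 0.015 m).
It fails at once if the glue bottle, sanding block or jar is moved more than 25 mm (distance of any of glue, sanding_block, screw_jar from where it was at the start of the episode above 0.025 m).
It fails at once if the camshaft is tossed or flung (faster than 1 m/s) (linear speed of camshaft above 1 m/s).
It also fails if it takes over 69 s, if anything falls off the work surface, if the arm or the gripper's body presses on something with over 40 N, if the wrist force passes 120 N, or if a joint passes its speed limit or range.

## Working session

There is one attempt and no reset: what is moved stays moved. The work goes in short steps, Python scripts to look and compute and a tool call to move; the robot and the scene stay as the last step left them, time stands still between calls to the robot, and variables do not carry over. Pictures are saved under pics/ and viewed, at most 10 in all, crops included, and the job is handed in when it is done.

Besides the shell and the picture viewer there is one more tool, called after "Request:" as a command line: name --pt "numbers of a row" for each row, then --argument value for the rest. move_arm: Moves the arm, as the interface text tells. Its arguments: {"type":"object","properties":{"deltas":{"type":"array","items":{"type":"array","items":{"type":"number","minimum":-1,"maximum":1}}},"newtons":{"type":"number"}},"required":["deltas"]}

```bash
mkdir -p pics
cat > h.py <<'E'
import numpy as np,cv2
from plant import state,camera,grip_point_offset
def rays(c,px):
    px=np.atleast_2d(np.float64(px)).reshape(-1,1,2)
    K=np.array([[c['fx'],0,c['cx']],[0,c['fy'],c['cy']],[0,0,1]])
    n=cv2.undistortPoints(px,K,np.array([c['k1'],0,0,0.]),).reshape(-1,2)
    # refine: invert model x*(1+k1 r^2)
    d=np.c_[n,np.ones(len(n))]
    return d
def plane(c,px,z):
    d=rays(c,px)@np.array(c['orientation']).T
    o=np.array(c['xyz']); return o+d*((z-o[2])/d[:,2])[:,None]
def deproj(c,px):
    d=rays(c,px); px=np.atleast_2d(px).astype(int)
    return np.array(c['xyz'])+(d*c['depth'][px[:,1],px[:,0]][:,None])@np.array(c['orientation']).T
def cloud(c):
    v,u=np.mgrid[:384,:512]; p=np.c_[u.ravel(),v.ravel()]
    P=deproj(c,p).reshape(384,512,3); P[c['depth']==0]=np.nan; return P
def save(c,f,s=1,crop=None):
    im=c['img'][:,:,::-1]
    if crop: im=im[crop[1]:crop[3],crop[0]:crop[2]]
    cv2.imwrite('pics/'+f,cv2.resize(im,None,fx=s,fy=s,interpolation=cv2.INTER_CUBIC))
E
python3 - <<'E'
from h import *
t=camera('top');s=camera('scene')
for n,c in(('t',t),('s',s)):
    save(c,n+'1.png',1.5); print(c['xyz'],c['orientation'],c['fx'],c['k1'])
print(state()['ee_rot'],grip_point_offset)
E
```

```text
[0.38783482 0.01685357 1.29671193] [[-6.29281254e-04 -9.97165823e-01  7.52324738e-02]
 [-9.99999353e-01  6.98771767e-04  8.97358202e-04]
 [-9.47385259e-04 -7.52318605e-02 -9.97165618e-01]] 412.23410508084226 -0.12043574011178214
[1.45587    0.05374001 1.40697644] [[-0.03975105  0.80607783 -0.59047302]
 [ 0.99918001  0.02751799 -0.0296996 ]
 [-0.00769156 -0.59116943 -0.80651072]] 497.2907891883257 -0.13076184874119012
[[ 9.12351307e-01  4.09407803e-01 -5.85654980e-04]
 [ 4.09408155e-01 -9.12349407e-01  1.87647177e-03]
 [ 2.33920211e-04 -1.95177340e-03 -9.99998068e-01]] 0.0188
```

View pics/t1.png

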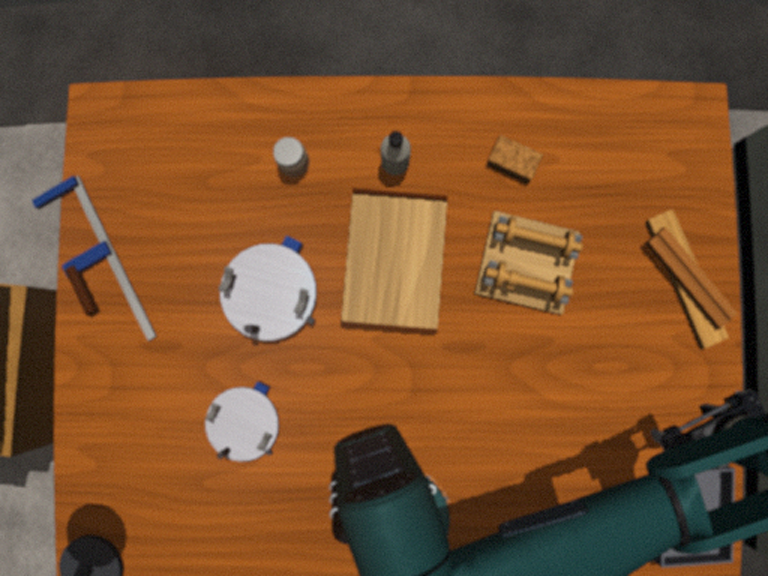

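View pics/s1.png

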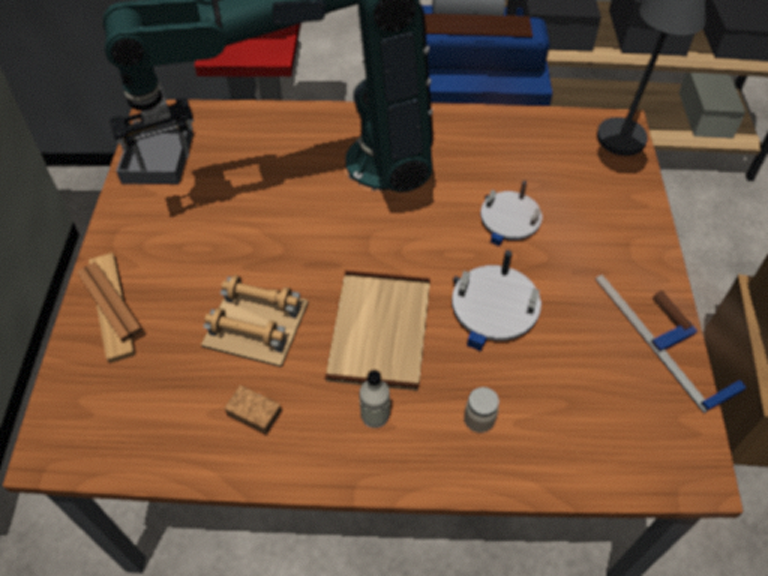

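Top view: rack at (530,262) with two shafts, at (538,238) far and (527,283) near. Board at (395,262), large table at (268,292), decoy small table at (242,425). Possible mix-ups are the far shaft, the near shaft and the two tables; the large table is the one meant. I'll check the shafts in a close crop.

Run:
```python
from h import *
t=camera('top');s=camera('scene')
a=cv2.resize(t['img'][135:215,310:395],(425,400),interpolation=cv2.INTER_CUBIC)
b=cv2.resize(s['img'][175:250,130:210],(375,400)[0:2],interpolation=cv2.INTER_CUBIC)
cv2.imwrite('pics/rack.png',np.hstack([a,b])[:,:,::-1])
P=cloud(t)
def comp(mask,name,n=1):
    k,l,st,ce=cv2.connectedComponentsWithStats(mask.astype(np.uint8))
    for i in 1+np.argsort(-st[1:,4])[:n]:
        v,u=np.where(l==i); Q=P[v,u]; (cx,cy),(w,h),an=cv2.minAreaRect(np.float32(Q[:,:2]))
        print(name,st[i,4],Q.mean(0).round(4),'rect',np.round([cx,cy,w,h,an],4),'pxcen',ce[i].round(1))
Z=P[:,:,2]; X=P[:,:,0];Y=P[:,:,1]
g=(Y<-.08)&(Y>-.42)&(X>.25)&(X<.62)
comp((Z>.058)&g,'rack>58',6); comp((Z>.008)&(Z<.02)&g,'rackbase',2)
g=(abs(Y)<.16)&(X>.27)&(X<.62)
comp((Z>.007)&(Z<.03)&g,'board',2)
g=(Y>.1)&(Y<.45)&(X>.2)
comp((Z>.028)&(Z<.045)&g,'table',2);comp((Z>.055)&g,'tab>55',6);comp((Z>.095)&g&(X<.6),'post',3)
comp((Z>.02)&(X>.58),'loose',5)
```

```text
rack>58 646 [ 0.4876 -0.263   0.0711] rect [ 4.88200e-01 -2.62400e-01  1.79300e-01  5.52000e-02  7.66637e+01] pxcen [353.1 187.8]
rack>58 619 [ 0.5782 -0.2835  0.0712] rect [ 5.78500e-01 -2.83200e-01  1.75600e-01  5.48000e-02  7.75529e+01] pxcen [359.2 158. ]
rack>58 195 [ 0.2535 -0.4095  0.553 ] rect [ 2.5220e-01 -4.0770e-01  6.5000e-03  2.6300e-02  1.2223e+01] pxcen [488.7 292.1]
rack>58 21 [ 0.4875 -0.1809  0.0631] rect [ 4.88100e-01 -1.80700e-01  1.59000e-02  1.08000e-02  7.32819e+01] pxcen [325.6 188.1]
rackbase 1738 [ 0.5163 -0.2656  0.0135] rect [ 0.5218 -0.2704  0.191   0.1559 76.0447] pxcen [349.7 180.3]
rackbase 200 [ 0.5438 -0.086   0.0119] rect [ 5.24300e-01 -8.82000e-02  1.62000e-02  1.89900e-01  8.93494e+01] pxcen [292.6 171.6]
board 4414 [0.5059 0.0097 0.012 ] rect [5.09800e-01 1.09000e-02 2.00300e-01 2.33600e-01 8.52471e+01] pxcen [262.2 183.7]
board 1 [0.5527 0.149  0.0072] rect [0.5527 0.149  0.     0.     0.    ] pxcen [218. 169.]
table 3048 [0.4739 0.2655 0.0353] rect [ 0.4711  0.2693  0.1983  0.1989 23.4388] pxcen [179.3 193.4]
table 71 [0.2332 0.3523 0.0309] rec
[... 743 characters left out ...]
 4.71107e+01] pxcen [138.7 277.7]
post 35 [0.3932 0.2894 0.1089] rect [0.3929 0.29   0.0145 0.0168 0.6147] pxcen [165.8 219.4]
loose 641 [ 0.753  -0.2462  0.0333] rect [ 0.7544 -0.2464  0.1013  0.0664 65.1884] pxcen [343.2 105. ]
loose 442 [0.7397 0.0067 0.1096] rect [7.47200e-01 5.90000e-03 5.83000e-02 5.17000e-02 8.80891e+01] pxcen [263.3 101.5]
loose 435 [0.7455 0.2196 0.0729] rect [7.49900e-01 2.22900e-01 6.12000e-02 6.08000e-02 7.80391e+01] pxcen [193.4 103.6]
loose 296 [ 0.5949 -0.2355  0.0683] rect [ 6.00200e-01 -2.61100e-01  1.28900e-01  4.22000e-02  8.71467e+01] pxcen [343.3 152.6]
loose 178 [ 0.6023 -0.5697  0.0296] rect [ 0.6137 -0.5744  0.0654  0.0799  0.4138] pxcen [443.9 153. ]
```

View pics/rack.png

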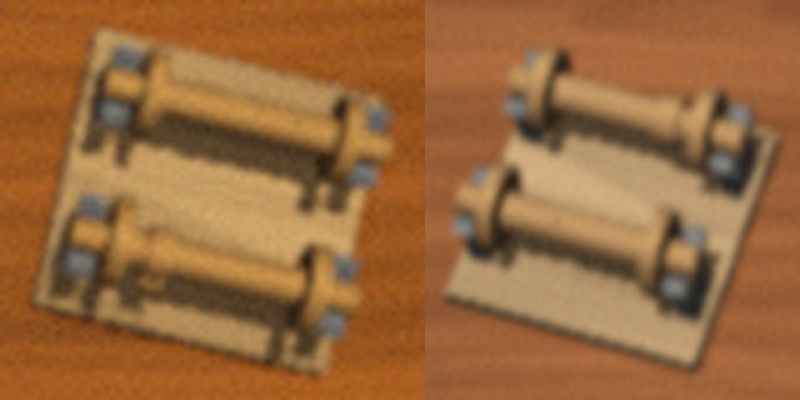

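Left crop: the near shaft (lower) has the cam at its left (+y) end, around (150,250), with the lobe toward the robot at (155,283). The far shaft is bare. So the near one is the camshaft, centre ≈ (0.488,-0.262), which agrees with the 94 mm bay spacing. The large table's V-blocks and post also match their stated heights and radii.

```bash
cat >> h.py <<'E'
def go(x,y,z,yaw,ref=None):
    """numbers for a move; yaw = world angle (deg) of tool y (mod 180)"""
    s=state(); p,R=(np.array(s['eef_pos']),np.array(s['ee_rot'])) if ref is None else ref
    d=R.T@(np.array([x,y,z])-p)/.5
    cur=np.degrees(np.arctan2(R[1,1],R[0,1])); dy=(yaw-cur+90)%180-90
    print('p',p.round(4),'yaw',round(cur,2),'w',s['gripper_width'],'t',s['t'],'q',np.round(s['q'],1)); print('delta',d.round(4),'turn',round(-dy/60,4))
E
python3 -c "
from h import *
go(.487,-.266,.20,-13.7)"
```

```text
p [ 0.225  -0.5015  0.2047] yaw -65.84 w 0.0939251402081938 t 0.2 q [-71.7   5.   78.6  -0.   96.5  -5.9]
delta [ 0.6708 -0.2152  0.0099] turn -0.8689
```

Request:
move_arm --pt "0.671 -0.215 0 -0.869 1" --pt "0.671 -0.215 0 -0.869 1" --pt "0.671 -0.215 0 -0.869 1" --pt "0.671 -0.215 0 -0.869 1" --pt "0.671 -0.215 0 -0.869 1"

```text
t: 0.82
eef_pos: [0.4588, -0.2914, 0.2054]
ee_rot: [[0.232, 0.973, 0.0], [0.973, -0.232, -0.0], [-0.0, 0.0, -1.0]]
wrist_force: [0.9, -1.7, -0.7]
gripper_width: 0.0939
grasp_force: 0.0
```

Request:
move_arm --pt "0 0 0 0 0.7" --pt "0 0 0 0 0.7"

```text
t: 1.08
eef_pos: [0.4574, -0.293, 0.2052]
ee_rot: [[0.237, 0.972, -0.001], [0.972, -0.237, -0.0], [-0.001, -0.001, -1.0]]
wrist_force: [-0.4, 0.0, -0.0]
gripper_width: 0.0774
grasp_force: 0.0
```

Run:
```python
from h import *
go(.487,-.266,.20,-13.7)
w=camera('wrist'); print(w['xyz'],w['orientation'],w['fx']); save(w,'w1.png',1.3)
t=camera('top'); P=cloud(t)
# board via color-independent height mask, unobstructed parts
Z=P[:,:,2]
m=(Z>.006)&(Z<.026)&(P[:,:,1]>-.12)&(P[:,:,1]<.14)&(P[:,:,0]>.3)&(P[:,:,0]<.7)
v,u=np.where(m);Q=P[v,u]
k,l,st,ce=cv2.connectedComponentsWithStats(m.astype(np.uint8));i=1+np.argmax(st[1:,4]);v,u=np.where(l==i);Q=np.float32(P[v,u][:,:2]);print(cv2.minAreaRect(Q))
for lo,hi in((.3,.4),(.4,.5),(.5,.6),(.6,.7)):
    q=Q[(Q[:,0]>lo)&(Q[:,0]<hi)]; print(lo,np.percentile(q[:,1],[1,99]), q[:,0].min(),q[:,0].max())
```

```text
p [ 0.4574 -0.293   0.2052] yaw -13.7 w 0.07738727210988262 t 1.075 q [-38.6   4.2  79.5  -0.   96.4 -24.9]
delta [0.0666 0.0448 0.0103] turn -0.0
[ 0.4737893  -0.2228434   0.38454863] [[ 0.9717283  -0.2283297  -0.06008051]
 [-0.23609842 -0.94111223 -0.2420027 ]
 [-0.0012861   0.24934579 -0.96841366]] 284.50773689827736
((0.5409889221191406, 0.008344799280166626), (0.20445992052555084, 0.2965613007545471), 85.37735748291016)
0.3 [-0.07966708  0.07430118] 0.3858726 0.39839095
0.4 [-0.08338689  0.11371642] 0.40139 0.4987739
0.5 [-0.09053743  0.10727543] 0.50111836 0.59999746
0.6 [-0.09772073  0.09863606] 0.6000297 0.69165236
```

View pics/w1.png

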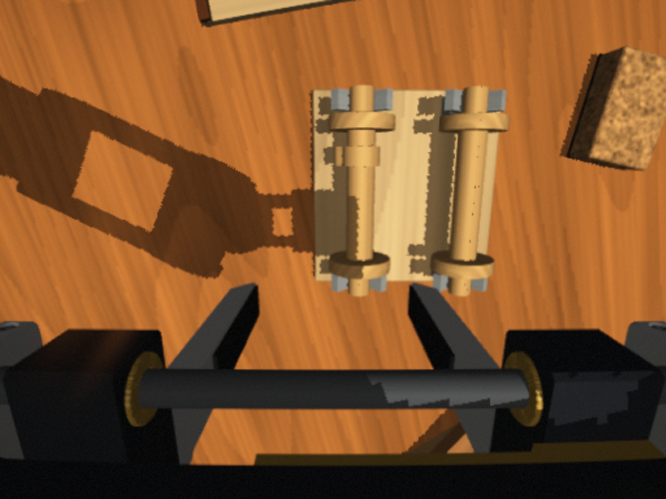

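Wrist view: camshaft axis at column ≈362, rows 85–290, with the cam at (357,150) bulging left. That means the lobe points toward −tool-y, towards the robot. Next I'll refine the axis position from the wrist depth.

```bash
cat >> h.py <<'E'
def shaft(c,near,zlo,r=.11,show=True):
    """axis line of the shaft from points above zlo near a point; returns centre xy, axis angle"""
    P=cloud(c).reshape(-1,3); Q=P[(P[:,2]>zlo)&(P[:,2]<zlo+.06)&(np.hypot(P[:,0]-near[0],P[:,1]-near[1])<r)]
    (cx,cy),(w,h),an=cv2.minAreaRect(np.float32(Q[:,:2])); a=an if w>h else an+90
    print('shaft',len(Q),round(cx,4),round(cy,4),'len/wid',round(max(w,h),4),round(min(w,h),4),'axis',round(a%180,2),'zmax',np.percentile(Q[:,2],99).round(4))
    return np.array([cx,cy]),a%180,Q
def profile(Q,o,a):
    e=np.array([np.cos(np.radians(a)),np.sin(np.radians(a))]); n=np.array([e[1],-e[0]])
    s=(Q[:,:2]-o)@e; d=(Q[:,:2]-o)@n
    for lo in range(-90,90,10):
        m=(s>lo/1e3)&(s<=(lo+10)/1e3)
        if m.sum()>3: print(lo,m.sum(),'d',np.round(1e3*np.percentile(d[m],[2,50,98]),1),'z',np.round(1e3*np.percentile(Q[m,2],[2,95]),1), 'd of top',np.round(1e3*np.median(d[m][Q[m,2]>np.percentile(Q[m,2],85)]),1))
E
python3 - <<'E'
from h import *
w=camera('wrist')
o,a,Q=shaft(w,(.488,-.262),.045)
o,a=np.array([.488,-.2625]),76.3
Q=Q[abs((Q[:,:2]-o)@np.array([.972,-.237]))<.035]
profile(Q,o,a)
E
```

```text
shaft 8368 0.5264 -0.2704 len/wid 0.1779 0.1321 axis 76.63 zmax 0.0883
-90 213 d [-23.9  -0.6  24.9] z [57.  70.5] d of top 0.5
-80 261 d [-24.2  -0.8  24.8] z [57.1 70.6] d of top 0.3
-70 227 d [-25.3  -1.2  25.3] z [66.4 88.5] d of top -0.0
-60 592 d [-25.3  -0.9  25.2] z [47.5 87.9] d of top -0.1
-50 171 d [-11.3  -0.3  10.6] z [63.3 72.8] d of top 0.8
-40 181 d [-11.4  -0.5  11.7] z [63.4 72.8] d of top 0.7
-30 183 d [-11.5  -0.6  11.3] z [63.3 72.9] d of top 0.4
-20 186 d [-11.5  -0.8  11. ] z [62.6 72.9] d of top 0.3
-10 189 d [-11.6  -0.9  10.7] z [62.  72.9] d of top 0.1
0 201 d [-11.7  -1.   11.8] z [62.  72.7] d of top -0.1
10 199 d [-11.7  -1.2  11.6] z [61.9 72.7] d of top -0.2
20 259 d [-21.6  -1.8  13.7] z [56.  75.9] d of top 0.4
30 325 d [-22.9  -4.   15. ] z [53.3 76.5] d of top 0.2
40 259 d [-21.6  -1.7  13.3] z [55.7 76.2] d of top 0.1
50 397 d [-25.1  -0.8  24.2] z [58.  87.6] d of top -1.1
60 454 d [-26.   -2.1  24.2] z [65.4 88.2] d of top -0.1
70 394 d [-23.9  -1.   23.2] z [54.4 70.2] d of top -0.0
80 429 d [-23.9  -1.1  23. ] z [56.5 70.3] d of top -1.1
```

Request:
move_arm --pt "0.066 0.045 0.1 -0.005 0.65" --pt "0.066 0.045 0.2 -0.005 0.65" --pt "0.066 0.045 0.26 -0.005 0.65" --pt "0.066 0.045 0.32 -0.005 0.65" --pt "0.066 0.045 0.326 -0.005 0.65" --newtons 25

```text
t: 1.85
eef_pos: [0.4847, -0.2662, 0.0399]
ee_rot: [[0.234, 0.972, -0.005], [0.972, -0.234, 0.003], [0.002, -0.005, -1.0]]
wrist_force: [-0.5, 0.0, 0.3]
gripper_width: 0.061
grasp_force: 0.0
```

```bash
python3 -c "
from h import *
go(.487,-.2665,.0415,-13.4)"
```

```text
p [ 0.4847 -0.2662  0.0399] yaw -13.54 w 0.06102531682493182 t 1.85 q [-34.6  10.9  91.2  -0.   78.2 -21.1]
delta [ 0.0006  0.0045 -0.0033] turn -0.0023
```

Close, then lift.

Request:
move_arm --pt "0 0.004 -0.003 0 0.1" --pt "0 0.004 -0.003 0 0.1" --pt "0 0.004 -0.003 0 0.1" --pt "0 0.004 -0.003 0 0.1" --pt "0 0.004 -0.003 0 0.1" --newtons 25

```text
t: 2.48
eef_pos: [0.4878, -0.2666, 0.0447]
ee_rot: [[0.232, 0.973, -0.003], [0.973, -0.232, 0.0], [-0.001, -0.003, -1.0]]
wrist_force: [-4.9, 0.6, 4.8]
gripper_width: 0.0234
grasp_force: 25.0
```

Request:
move_arm --pt "0 0 -0.04 0 0.1" --pt "0 0 -0.1 0 0.1" --pt "0 0 -0.16 0 0.1" --pt "0 0 -0.2 0 0.1" --pt "0 0 -0.2 0 0.1"

```text
t: 3.1
eef_pos: [0.4902, -0.2671, 0.1454]
ee_rot: [[0.231, 0.973, 0.003], [0.973, -0.231, -0.002], [-0.001, 0.003, -1.0]]
wrist_force: [1.1, 0.1, -2.6]
gripper_width: 0.0233
grasp_force: 25.0
```

```bash
python3 -c "
from h import *
w=camera('wrist');s=state();p=s['eef_pos'];print(p,s['wrist_force'])
Q=cloud(w).reshape(-1,3);e=np.array([.23,.973]);n=np.array([.973,-.23]);r=Q[:,:2]-p[:2]
m=(abs(r@n)<.032)&(abs(r@e)<.11)&(Q[:,2]>p[2]-.03)&(Q[:,2]<p[2]+.06);profile(Q[m],p[:2],76.6)
# target: board x=-0.07
b=np.array([.5405,.0085])-.07*np.array([.9969,-.0785]);print(b)
go(b[0],b[1],.16,-4.5)"
```

```text
[ 0.48935663 -0.26664617  0.14374865] [-0.60215865  0.46080424 -3.56148551]
-70 27 d [-20.   14.3  20.6] z [179.6 184.7] d of top 13.4
-60 949 d [-19.6  -0.1  19.4] z [169.5 189.1] d of top -0.1
-50 1192 d [-18.5  -0.1  18.4] z [168.8 187.4] d of top -0.1
-30 266 d [-11.5  -0.1  11.2] z [163.5 173. ] d of top 0.2
-20 569 d [-11.3  -0.1  11.7] z [163.8 173.2] d of top -0.1
-10 728 d [-11.6   0.5  11.9] z [164.9 196.8] d of top 0.1
0 2367 d [-22.8  -0.1  22.9] z [152.1 200.9] d of top -11.6
10 718 d [-17.1   0.4  20.1] z [163.3 196.9] d of top 1.0
20 662 d [-11.3   0.4  11.5] z [163.9 173.1] d of top 0.4
30 982 d [-21.4  -2.3  14.7] z [155.5 177.1] d of top -0.2
40 1209 d [-21.1  -1.8  15. ] z [150.4 176.8] d of top 0.4
50 690 d [-10.8   0.3  11.5] z [163.7 172.9] d of top 0.3
60 1978 d [-24.8   0.2  25.4] z [170.1 188.6] d of top 0.2
70 1049 d [-23.2   0.3  23.1] z [163.7 188.4] d of top 0.7
80 735 d [-9.4  0.3 10. ] z [162.3 170.8] d of top 0.8
[0.470717 0.013995]
p [ 0.4894 -0.2666  0.1437] yaw -13.38 w 0.023090293034682952 t 3.15 q [-34.4   7.   83.3   0.   89.6 -21. ]
delta [ 0.5374 -0.1662 -0.0327] turn -0.1481
```

Request:
move_arm --pt "0.04 -0.012 -0.01 -0.02 0.1" --pt "0.12 -0.036 -0.02 -0.05 0.1" --pt "0.22 -0.068 -0.02 -0.09 0.1" --pt "0.32 -0.1 -0.02 -0.13 0.1" --pt "0.4 -0.124 -0.02 -0.148 0.1"

```text
t: 3.78
eef_pos: [0.4737, -0.0545, 0.1527]
ee_rot: [[0.076, 0.997, -0.002], [0.997, -0.076, 0.001], [0.001, -0.002, -1.0]]
wrist_force: [0.3, -0.0, -3.0]
gripper_width: 0.0231
grasp_force: 25.0
```

```bash
python3 -c "
from h import *
go(.4707,.010,.06,-4.5)"
```

```text
p [ 0.4737 -0.0545  0.1527] yaw -4.35 w 0.02311743064619711 t 3.775 q [-13.4  -3.3  93.    0.1  90.5  -9.1]
delta [ 0.128  -0.0153  0.1856] turn 0.0025
```

Request:
move_arm --pt "0.07 -0.008 0 0.002 0.1" --pt "0.128 -0.015 0.04 0.002 0.1" --pt "0.128 -0.015 0.1 0.002 0.1" --pt "0.128 -0.015 0.16 0.002 0.1" --pt "0.128 -0.015 0.2 0.002 0.1"

```text
t: 4.4
eef_pos: [0.4703, 0.0081, 0.0511]
ee_rot: [[0.079, 0.997, -0.005], [0.997, -0.079, 0.001], [0.001, -0.005, -1.0]]
wrist_force: [-0.5, 0.6, -2.9]
gripper_width: 0.0233
grasp_force: 25.0
```

Request:
move_arm --pt "0 0 0.02 0 0.1" --pt "0 0 0.036 0 0.1" --pt "0 0 0.036 0 0.1"

```text
t: 4.78
eef_pos: [0.4725, 0.0068, 0.0358]
ee_rot: [[0.081, 0.997, -0.001], [0.997, -0.081, 0.0], [0.0, -0.001, -1.0]]
wrist_force: [-0.5, -0.0, -3.3]
gripper_width: 0.0234
grasp_force: 25.0
```

```bash
python3 -c "
from h import *
go(.4707,.010,.023,-4.5);print(state()['wrist_force'])"
```

```text
p [0.4725 0.0068 0.0358] yaw -4.62 w 0.023357243742811954 t 4.775 q [ -6.1   0.9 102.7   0.   76.5  -1.4]
delta [ 0.0061 -0.0042  0.0255] turn -0.002
[-0.5153462  -0.03502521 -3.28087197]
```

Request:
move_arm --pt "0 0 0.012 0 0.1" --pt "0 0 0.02 0 0.1" --pt "0 0 0.026 0 0.1" --pt "0 0 0.026 0 0.1"

```text
t: 5.28
eef_pos: [0.4731, 0.0065, 0.0247]
ee_rot: [[0.081, 0.997, 0.001], [0.997, -0.081, -0.0], [-0.0, 0.001, -1.0]]
wrist_force: [-1.5, 0.3, 6.2]
gripper_width: 0.0237
grasp_force: 25.0
```

Contact with the board. Release and open slightly, then look.

Request:
move_arm --pt "0 0 0.0 0 0.4" --pt "0 0 0.0 0 0.4" --pt "0 0 0.0 0 0.4" --pt "0 0 0.0 0 0.4"

```text
t: 5.78
eef_pos: [0.4729, 0.0066, 0.0229]
ee_rot: [[0.081, 0.997, 0.0], [0.997, -0.081, -0.0], [-0.0, 0.0, -1.0]]
wrist_force: [-0.1, -0.6, 0.4]
gripper_width: 0.0374
grasp_force: 0.0
```

```bash
cat >> h.py <<'E'
def look(axis,name=None):
    c=camera('wrist'); s=state(); p=s['eef_pos']; print(p,s['wrist_force'],s['gripper_width'],s['t'])
    e=np.array([np.cos(np.radians(axis)),np.sin(np.radians(axis))]); n=np.array([e[1],-e[0]])
    Q=cloud(c).reshape(-1,3); r=Q[:,:2]-p[:2]
    Q=Q[(abs(r@n)<.04)&(abs(r@e)<.11)&(Q[:,2]>p[2]-.005)&(Q[:,2]<p[2]+.06)]; profile(Q,p[:2],axis)
    if name: save(c,name,1.3)
E
python3 -c "
from h import *
look(85.5,'w2.png')"
```

```text
[0.47283981 0.0065714  0.02287313] [ 0.74608559 -0.41615045  0.23265135] 0.03769910818762904 5.825
-70 24 d [-24.7  18.1  25.6] z [48.3 61.4] d of top -1.0
-60 907 d [-26.4  -0.4  24.9] z [46.1 68. ] d of top 0.2
-50 1740 d [-24.   -0.7  23.1] z [45.7 66.5] d of top -0.9
-30 187 d [-11.6  -0.3  11.6] z [42.8 52.3] d of top 0.6
-20 568 d [-11.4  -0.3  11.3] z [43.7 52.5] d of top 0.3
-10 894 d [-19.6   0.3  18.3] z [28.7 74.5] d of top -19.3
0 2327 d [-30.4   0.8  29.1] z [26.7 79.6] d of top 18.2
10 1158 d [-30.4  -0.9  29.1] z [44.  80.6] d of top -21.3
20 694 d [-11.2   0.3  11.9] z [43.  52.7] d of top 0.8
30 993 d [-21.4  -1.9  14.9] z [35.1 56.5] d of top 0.2
40 1260 d [-21.5  -1.9  15.1] z [31.9 56.4] d of top 0.8
50 731 d [-10.7   0.3  11.9] z [43.6 52.7] d of top 0.3
60 1990 d [-24.6   0.6  25.2] z [50.4 68.2] d of top 0.6
70 1087 d [-23.5   0.3  23.3] z [44.1 67.9] d of top 0.6
80 739 d [-8.7  0.8 10. ] z [42.8 50.6] d of top 0.8
```

View pics/w2.png

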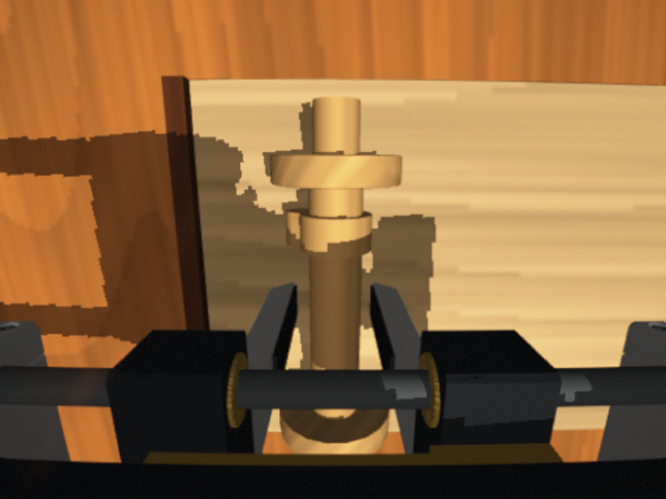

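The shaft lies across the board, released and caged between the fingers. The cam is at (328,230) and the lobe bulges left, at (290,228). Now I'll measure the cam's section.

```bash
cat >> h.py <<'E'
def cam(axis,ax=None,lo=.027,hi=.046):
    c=camera('wrist'); p=state()['eef_pos']
    e=np.array([np.cos(np.radians(axis)),np.sin(np.radians(axis))]); n=np.array([e[1],-e[0]])
    Q=cloud(c).reshape(-1,3); r=Q[:,:2]-p[:2]; s=r@e; d=r@n
    m=(s>lo)&(s<hi)&(abs(d)<.03)&(Q[:,2]>p[2]-.003)&(Q[:,2]<p[2]+.06)
    d=d[m]*1e3; z=(Q[m,2]-p[2]-.0172 if ax is None else Q[m,2]-ax)*1e3
    d=d-.3; R=np.hypot(d,z); th=np.degrees(np.arctan2(d,z))  # 0=up, + = away from robot
    for b in range(-150,150,10):
        k=(th>=b)&(th<b+10)
        if k.sum()>4: print(b,k.sum(),np.percentile(R[k],[50,95]).round(1),end=' | ')
    k=R>19; print('\nlobe pts',k.sum(),'angle median',np.median(th[k]) if k.any() else None, 'pctl',np.percentile(th[k],[3,97]) if k.any() else None)
E
python3 -c "
from h import *
cam(85.5,.040)"
```

```text
-110 64 [22.4 23.9] | -100 177 [18.7 21.4] | -90 8 [16.3 16.9] | -80 28 [15.9 16. ] | -70 47 [15.9 16.2] | -60 73 [15.8 16.4] | -50 100 [15.9 16.5] | -40 115 [16.  16.9] | -30 146 [16.  16.8] | -20 160 [16.1 17.1] | -10 178 [16.2 17.2] | 0 155 [16.  17.1] | 10 157 [16.1 17.1] | 20 140 [16.1 17.2] | 30 121 [16.1 16.9] | 40 107 [16.2 16.7] | 50 69 [16.2 16.6] | 60 43 [16.1 16.5] | 70 22 [16.  16.2] | 
lobe pts 138 angle median -99.75700045835177 pctl [-107.07307877  -95.07814743]
```

Lobe is about 123° short of up on the robot side, so it needs ≈60 mm of roll away from the robot. Narrow the cage and roll about 52 mm first.

Request:
move_arm --pt "0 0 0 0 0.31" --pt "0 0.012 0 0 0.31" --pt "0 0.026 0 0 0.31" --pt "0 0.04 0 0 0.31" --pt "0 0.054 0 0 0.31"

```text
t: 6.5
eef_pos: [0.5004, 0.0043, 0.023]
ee_rot: [[0.081, 0.997, 0.0], [0.997, -0.081, -0.0], [-0.0, 0.0, -1.0]]
wrist_force: [-0.7, -0.1, -0.1]
gripper_width: 0.0289
grasp_force: 0.0
```

Request:
move_arm --pt "0 0.014 0 0 0.31" --pt "0 0.028 0 0 0.31" --pt "0 0.04 0 0 0.31" --pt "0 0.048 0 0 0.31" --pt "0 0.048 0 0 0.31"

```text
t: 7.12
eef_pos: [0.5239, 0.0024, 0.0229]
ee_rot: [[0.081, 0.997, -0.0], [0.997, -0.081, -0.0], [-0.0, -0.0, -1.0]]
wrist_force: [0.1, -0.4, 0.0]
gripper_width: 0.0292
grasp_force: 0.0
```

```bash
python3 -c "
from h import *
look(85.5);cam(85.5,.040)"
```

```text
[0.52363814 0.00247004 0.02292695] [ 0.11528458  0.16404136 -0.12728439] 0.02909435648169694 7.175
-70 24 d [-24.2  17.   23.8] z [51.6 61.6] d of top 17.0
-60 934 d [-24.5   1.   23.2] z [46.6 68. ] d of top -0.1
-50 1594 d [-22.6  -0.7  20.9] z [45.8 66.3] d of top -0.7
-30 193 d [-11.4   0.5  11.9] z [42.7 52.5] d of top 0.5
-20 567 d [-11.1  -0.1  11.6] z [43.8 52.6] d of top 0.5
-10 826 d [-15.    0.5  14.3] z [31.2 75. ] d of top -0.4
0 2291 d [-25.9   1.1  25.2] z [28.  79.2] d of top 14.2
10 1058 d [-25.7  -0.1  24.8] z [42.7 80.6] d of top -16.7
20 574 d [-10.5   2.2  12.2] z [42.7 52.8] d of top 0.5
30 873 d [-14.2   0.4  15.2] z [44.9 65.8] d of top -4.6
40 1195 d [-13.9  -0.6  15.2] z [41.5 65.6] d of top -4.5
50 712 d [-10.5   0.5  12. ] z [43.6 52.6] d of top 0.5
60 2039 d [-24.4   0.9  25.9] z [49.2 68.3] d of top 0.9
70 1040 d [-22.8   0.5  23.6] z [43.9 68. ] d of top 0.4
80 734 d [-8.5  1.  10.2] z [42.4 50.6] d of top 1.5
-80 24 [15.2 15.4] | -70 34 [15.3 15.6] | -60 14 [15.5 15.8] | -40 24 [23.  23.3] | -30 144 [25.  25.9] | -20 234 [25.9 26.9] | -10 250 [25.5 26.6] | 0 204 [23.2 24.6] | 10 124 [16.8 20.1] | 20 147 [16.3 17.4] | 30 131 [16.5 17.2] | 40 107 [16.6 17.3] | 50 85 [16.6 17.2] | 60 47 [16.7 17. ] | 70 24 [16.7 16.8] | 80 6 [16.8 16.9] | 
lobe pts 865 angle median -8.783654543683499 pctl [-29.18193032   9.94374559]
```

Request:
move_arm --pt "0 0.006 0 0 0.31" --pt "0 0.013 0 0 0.31" --pt "0 0.013 0 0 0.29" --pt "0 0.013 0 0 0.27" --pt "0 0.013 0 0 0.265" --newtons 5

```text
t: 7.85
eef_pos: [0.5301, 0.002, 0.023]
ee_rot: [[0.081, 0.997, 0.0], [0.997, -0.081, -0.0], [-0.0, 0.0, -1.0]]
wrist_force: [-0.2, -0.4, 0.3]
gripper_width: 0.0249
grasp_force: 0.0
```

```bash
python3 -c "
from h import *
look(85.5,'w3.png');cam(85.5,.040)"
```

```text
[0.53009824 0.00197442 0.02295132] [-0.57434589 -0.55626634 -0.27728732] 0.024624299667133535 7.9
-70 18 d [-22.5  17.5  21. ] z [56.6 61.7] d of top 17.1
-60 860 d [-21.8   0.2  19.8] z [47.1 68.2] d of top -0.4
-50 1440 d [-20.5  -1.6  18.4] z [46.  66.4] d of top -0.4
-30 181 d [-11.6   0.3  11. ] z [43.6 52.5] d of top -0.3
-20 574 d [-11.4  -0.3  11.1] z [42.5 52.6] d of top -0.3
-10 786 d [-13.2  -0.6  12. ] z [42.  72.9] d of top -0.6
0 2257 d [-24.1  -0.3  23.1] z [28.7 79. ] d of top 11.9
10 1002 d [-23.6  -0.3  21.6] z [43.4 80.3] d of top -15.1
20 528 d [-11.2   0.8  11.3] z [44.1 52.7] d of top -0.3
30 873 d [-14.9  -0.3  15. ] z [44.7 66.5] d of top -1.3
40 1202 d [-14.7  -0.3  14.7] z [41.7 66.2] d of top -1.3
50 710 d [-11.2  -0.   11.3] z [43.8 52.7] d of top -0.3
60 2036 d [-25.2   0.2  24.8] z [50.4 68.3] d of top -0.3
70 1052 d [-23.5   0.2  22.7] z [42.9 67.9] d of top 0.4
80 746 d [-9.2  0.3  9.9] z [42.6 50.7] d of top 0.8
-90 7 [16.3 16.3] | -80 21 [16.2 16.4] | -70 50 [16.3 16.6] | -60 71 [16.2 16.8] | -50 90 [16.3 16.9] | -40 23 [16.5 17.1] | -30 64 [23.4 24.6] | -20 210 [25.3 26.6] | -10 266 [26.2 27.1] | 0 231 [25.1 26.4] | 10 113 [22.6 24.1] | 20 75 [16.  17.2] | 30 119 [16.  16.6] | 40 94 [15.8 16.6] | 50 63 [15.7 16.3] | 60 49 [15.7 16. ] | 70 20 [15.7 15.9] | 
lobe pts 875 angle median -3.4953080677433506 pctl [-22.88894734  15.4803035 ]
```

View pics/w3.png

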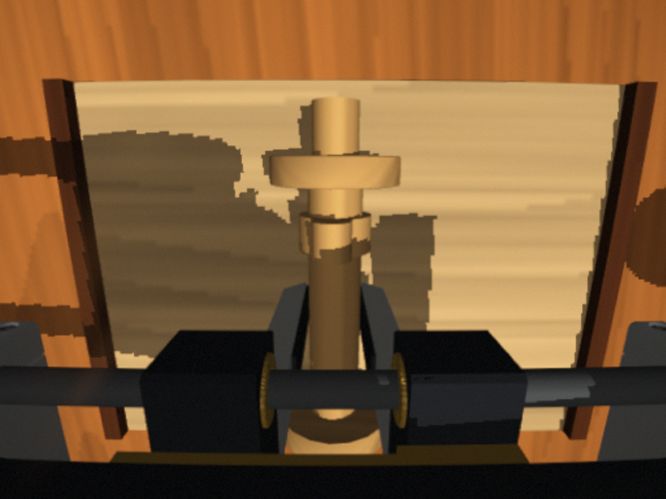

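The lobe sits on top at (332,235), within ~3° of up. Trim by 1.5 mm, grip and lift.

Request:
move_arm --pt "0 0.003 0 0 0.265" --pt "0 0.003 0 0 0.265" --pt "0 0.003 0 0 0.1" --pt "0 0.003 0 0 0.1" --pt "0 0.003 0 0 0.1" --newtons 25

```text
t: 8.57
eef_pos: [0.5318, 0.0018, 0.023]
ee_rot: [[0.081, 0.997, 0.0], [0.997, -0.081, -0.0], [-0.0, 0.0, -1.0]]
wrist_force: [0.9, -0.2, -0.1]
gripper_width: 0.0237
grasp_force: 25.0
```

Request:
move_arm --pt "0 0 0 0 0.1" --pt "0 0 -0.04 0 0.1" --pt "0 0 -0.1 0 0.1" --pt "0 0 -0.16 0 0.1" --pt "0 0 -0.2 0 0.1"

```text
t: 9.2
eef_pos: [0.5314, 0.0019, 0.1237]
ee_rot: [[0.081, 0.997, -0.0], [0.997, -0.081, -0.0], [-0.0, -0.0, -1.0]]
wrist_force: [0.4, 0.4, -2.2]
gripper_width: 0.0233
grasp_force: 25.0
```

Run:
```python
from h import *
look(85.5);p=state()['eef_pos'];cam(85.5,p[2]+.0175)
t=camera('top');P=cloud(t);Z=P[:,:,2]
for nm,m in(('b1',(Z>.06)&(Z<.1)&(abs(P[:,:,0]-.493)<.04)&(abs(P[:,:,1]-.345)<.03)),('b2',(Z>.06)&(Z<.1)&(abs(P[:,:,0]-.4495)<.04)&(abs(P[:,:,1]-.194)<.03)),('post',(Z>.1)&(abs(P[:,:,0]-.393)<.03)&(abs(P[:,:,1]-.29)<.03))):
    Q=P[m]; print(nm,m.sum(),np.round(cv2.minAreaRect(np.float32(Q[:,:2])),4) if 0 else cv2.minAreaRect(np.float32(Q[:,:2])),np.percentile(Q[:,2],[5,95]))
```

```text
[0.53286906 0.00173271 0.12649739] [ 0.54016669  0.05125977 -1.47269956] 0.02358952125742253 9.25
-70 14 d [-23.3 -21.6  18.2] z [158.9 161.2] d of top -2.8
-60 751 d [-22.2  -0.7  17.4] z [147.1 169. ] d of top -2.5
-50 1442 d [-20.9  -3.   15.9] z [146.8 167.5] d of top -2.4
-30 190 d [-13.7  -1.5   9.6] z [143.1 153. ] d of top -2.4
-20 570 d [-13.5  -2.4   9.3] z [144.4 153.3] d of top -2.4
-10 739 d [-13.9  -1.8   9.6] z [145.3 176.2] d of top 9.5
0 2264 d [-24.8  -1.8  20.6] z [130.4 182.4] d of top 9.4
10 1044 d [-24.4  -2.4  20.1] z [143.8 183.8] d of top -15.5
20 552 d [-13.4  -1.8   9.2] z [144.4 153.2] d of top -1.8
30 863 d [-16.5  -1.8  12.9] z [145.5 167. ] d of top -2.8
40 1189 d [-16.8  -2.3  12.7] z [142.3 166.7] d of top -2.8
50 711 d [-13.4  -1.8   9.3] z [143.5 153.1] d of top -1.8
60 2025 d [-26.9  -1.8  23.2] z [149.9 168.7] d of top -1.8
70 1056 d [-25.6  -1.8  20.7] z [142.8 168.1] d of top -1.3
80 741 d [-11.3  -1.8   7.8] z [143.  150.9] d of top -1.8
-90 5 [16.6 16.7] | -80 27 [16.5 16.7] | -70 66 [16.3 16.7] | -60 72 [16.3 16.7] | -50 97 [16.1 16.8] | -40 42 [16.2 16.9] | -30 59 [22.7 23.8] | -20 200 [24.7 26.1] | -10 255 [25.6 26.6] | 0 228 [24.7 26.2] | 10 116 [22.5 23.9] | 20 50 [15.4 16.3] | 30 103 [15.3 16. ] | 40 90 [15.  15.5] | 50 72 [15.1 15.6] | 60 41 [15.  15.5] | 70 24 [15.1 15.2] | 80 5 [15.1 15.2] | 
lobe pts 840 angle median -3.6056317662205206 pctl [-22.32433338  15.48708812]
b1 110 ((0.4928240478038788, 0.3451501727104187), (0.018270526081323624, 0.05093120411038399), 74.33454132080078) [0.06318099 0.08436396]
b2 101 ((0.4494399130344391, 0.1940140277147293), (0.0167525727301836, 0.049924492835998535), 72.60243225097656) [0.0628792  0.08391814]
post 33 ((0.3929744362831116, 0.28989899158477783), (0.01451836060732603, 0.014444566331803799), 0.1691914200782776) [0.10375674 0.11453197]
```

Held with the lobe ~2° off up. Transfer to above the table.

```bash
python3 -c "
from h import *
go(.470,.2657,.17,-15.8)
w=camera('wrist');p=state()['eef_pos'];e=np.array([.0785,.9969]);n=np.array([.9969,-.0785]);Q=cloud(w).reshape(-1,3);r=Q[:,:2]-p[:2]
m=(abs(r@n)<.009)&(Q[:,2]>p[2]+.012)&(Q[:,2]<p[2]+.06)&(r@e>.04);print(np.percentile(r[m]@e,[98,99,99.8]))
m=(abs(r@n)<.02)&(Q[:,2]>p[2]+.037)&(Q[:,2]<p[2]+.06)&(r@e>.05);print('disc',np.percentile(r[m]@e,[1,3,50,97,99]))
"
```

```text
p [0.5318 0.0018 0.1232] yaw -4.63 w 0.023329409885527966 t 9.35 q [-5.9  4.4 88.6 -0.  87.  -1.3]
delta [ 0.5161 -0.1658 -0.0938] turn 0.1862
[0.09374595 0.09429453 0.09480476]
disc [0.06071375 0.06093642 0.06663228 0.07220348 0.07222722]
```

Request:
move_arm --pt "0.04 -0.012 -0.04 0.02 0.1" --pt "0.12 -0.038 -0.08 0.05 0.1" --pt "0.22 -0.07 -0.094 0.09 0.1" --pt "0.32 -0.102 -0.094 0.13 0.1" --pt "0.4 -0.128 -0.094 0.16 0.1"

```text
t: 10.02
eef_pos: [0.4823, 0.2078, 0.1677]
ee_rot: [[0.246, 0.969, -0.004], [0.969, -0.246, -0.001], [-0.002, -0.003, -1.0]]
wrist_force: [1.0, 0.6, -2.7]
gripper_width: 0.0231
grasp_force: 25.0
```

```bash
python3 -c "
from h import *
go(.4697,.2646,.17,-15.8)"
```

```text
p [0.4823 0.2078 0.1677] yaw -14.25 w 0.023121564245766207 t 10.025 q [17.1  2.6 85.4  0.  92.3 31.4]
delta [ 0.1038 -0.0523 -0.0046] turn 0.0258
```

Request:
move_arm --pt "0.05 -0.025 -0.004 0.02 0.1" --pt "0.09 -0.045 -0.004 0.026 0.1" --pt "0.104 -0.052 -0.004 0.026 0.1" --pt "0.104 -0.052 -0.004 0.026 0.1" --pt "0.104 -0.052 -0.004 0.026 0.1"

```text
t: 10.65
eef_pos: [0.4717, 0.2622, 0.1714]
ee_rot: [[0.273, 0.962, -0.001], [0.962, -0.273, -0.001], [-0.001, -0.0, -1.0]]
wrist_force: [0.4, -0.4, -2.4]
gripper_width: 0.0233
grasp_force: 25.0
```

Run:
```python
from h import *
go(.4697,.2646,.17,-15.8)
w=camera('wrist');save(w,'w4.png',1.3)
P=cloud(w).reshape(-1,3)
for nm,b in(('far',(.4928,.3451)),('near',(.4494,.194))):
    Q=P[(np.hypot(P[:,0]-b[0],P[:,1]-b[1])<.035)&(P[:,2]>.066)&(P[:,2]<.09)]
    if len(Q)>20: print(nm,len(Q),cv2.minAreaRect(np.float32(Q[:,:2])),np.percentile(Q[:,2],[5,95]))
```

```text
p [0.4717 0.2622 0.1714] yaw -15.85 w 0.023342606249235502 t 10.65 q [23.1  4.3 83.2 -0.  92.6 38.9]
delta [ 0.0036 -0.0051  0.0028] turn -0.0009
far 355 ((0.49309033155441284, 0.34668612480163574), (0.01591774821281433, 0.050828248262405396), 74.15280151367188) [0.07797991 0.08370589]
near 26 ((0.45158299803733826, 0.19292522966861725), (0.01106354035437107, 0.04312624782323837), 74.00105285644531) [0.07974843 0.08341275]
```

View pics/w4.png

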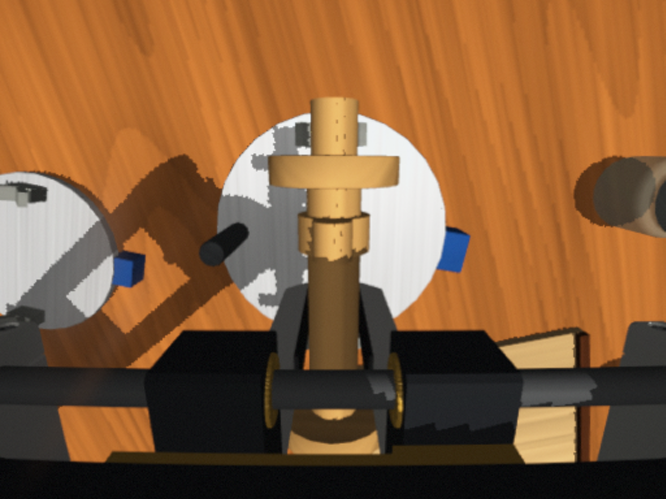

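Wrist view: shaft above the seat with the far block visible at (330,132), centred on the journal. The post is at (225,243), clear of the fingers. Correct x/y and descend.

Request:
move_arm --pt "0.006 -0.005 0.03 0 0.1" --pt "0.006 -0.005 0.07 0 0.1" --pt "0.006 -0.005 0.12 0 0.1" --pt "0.006 -0.005 0.16 0 0.1" --pt "0.006 -0.005 0.17 0 0.1"

```text
t: 11.32
eef_pos: [0.4684, 0.2658, 0.0842]
ee_rot: [[0.273, 0.962, -0.004], [0.962, -0.273, -0.002], [-0.003, -0.004, -1.0]]
wrist_force: [-0.3, 0.2, -2.9]
gripper_width: 0.0234
grasp_force: 25.0
```

Request:
move_arm --pt "0 0 0 0 0.1" --pt "0 0 0 0 0.1"

```text
t: 11.58
eef_pos: [0.4707, 0.267, 0.088]
ee_rot: [[0.272, 0.962, 0.002], [0.962, -0.272, 0.001], [0.001, 0.002, -1.0]]
wrist_force: [-0.1, -0.3, -3.3]
gripper_width: 0.0234
grasp_force: 25.0
```

Run:
```python
from h import *
go(.4699,.2652,.061,-15.85)
w=camera('wrist')
P=cloud(w).reshape(-1,3)
p=state()['eef_pos'];e=np.array([.273,.962]);n=np.array([.962,-.273]);r=P[:,:2]-p[:2];s=r@e;d=r@n
m=(P[:,2]>.068)&(P[:,2]<.0855)&(s>.06)&(s<.11)&(abs(d)<.035)
print(m.sum(),cv2.minAreaRect(np.float32(np.c_[s,d][m])))
m=(P[:,2]>p[2]+.022)&(s>.08)&(s<.11)&(abs(d)<.02);print('journal',np.percentile(s[m],[99]),np.percentile(d[m],[2,98]))
m=(P[:,2]>p[2]+.036)&(s>.055)&(s<.08)&(abs(d)<.02);print('disc',np.percentile(s[m],[1,99]))
```

```text
p [0.4707 0.267  0.088 ] yaw -15.8 w 0.02336139275461299 t 11.575 q [23.6  6.8 90.1 -0.  83.  39.4]
delta [-0.0039 -0.0007  0.0541] turn 0.0008
1139 ((0.08319242298603058, -0.0007239468395709991), (0.05056842043995857, 0.016168460249900818), 89.88960266113281)
journal [0.0944364] [-0.00893588  0.00757598]
disc [0.06045379 0.07197195]
```

Relative to the far block, the shaft is 1.1 mm off endways and 0 mm off sideways. Lower it.

Request:
move_arm --pt "-0.002 0 0.01 0 0.1" --pt "-0.002 0 0.026 0 0.1" --pt "-0.002 0 0.04 0 0.1" --pt "-0.002 0 0.048 0 0.1" --pt "-0.002 0 0.053 0 0.1"

```text
t: 12.25
eef_pos: [0.4705, 0.2657, 0.0609]
ee_rot: [[0.272, 0.962, 0.002], [0.962, -0.272, -0.0], [0.0, 0.002, -1.0]]
wrist_force: [-0.3, -1.8, 3.5]
gripper_width: 0.0234
grasp_force: 25.0
```

Request:
move_arm --pt "0 0 0 0 0.1" --pt "0 0 0 0 0.1"

```text
t: 12.5
eef_pos: [0.4705, 0.2657, 0.061]
ee_rot: [[0.272, 0.962, 0.002], [0.962, -0.272, -0.0], [0.0, 0.002, -1.0]]
wrist_force: [1.7, -1.1, -0.7]
gripper_width: 0.0232
grasp_force: 25.0
```

Seated at 61 mm as expected. Release slowly, check, then rise.

Request:
move_arm --pt "0 0 0 0 0.28" --pt "0 0 0 0 0.34" --pt "0 0 0 0 0.4" --pt "0 0 0 0 0.45" --pt "0 0 0 0 0.45" --newtons 10

```text
t: 13.12
eef_pos: [0.4697, 0.2658, 0.0605]
ee_rot: [[0.272, 0.962, -0.0], [0.962, -0.272, -0.0], [-0.0, -0.0, -1.0]]
wrist_force: [0.0, -0.3, 0.2]
gripper_width: 0.0423
grasp_force: 0.0
```

```bash
python3 -c "
from h import *
look(74.15);cam(74.15,.078)"
```

```text
[0.4696964  0.26578405 0.06044188] [-0.19519464  0.255418    1.00527747] 0.04232964385463462 13.175
-80 35 d [-25.8 -22.5  24.6] z [77.8 82.3] d of top -22.1
-70 26 d [-26.3  18.9  25.3] z [84.9 98.6] d of top -18.9
-60 1063 d [-26.3  -0.3  25.1] z [ 83.3 105.9] d of top -0.3
-50 1600 d [-23.8  -0.3  22.7] z [ 83.2 104.3] d of top -0.0
-30 187 d [-11.6  -0.3  11.6] z [80.8 90.2] d of top 0.3
-20 571 d [-11.4   0.2  11.2] z [81.7 90.8] d of top 0.2
-10 950 d [-22.    0.2  20.6] z [ 63.  113.2] d of top -21.8
0 2559 d [-33.   -1.   31.4] z [ 65.6 117.8] d of top -21.8
10 974 d [-32.2   0.7  30.5] z [ 81.3 117.9] d of top -0.5
20 541 d [-11.5   0.1  11.7] z [80.9 90.6] d of top 0.1
30 894 d [-14.5  -0.   14.6] z [ 82.8 104.5] d of top -0.5
40 1191 d [-14.3  -0.1  14.9] z [ 79.3 104.2] d of top -0.5
50 699 d [-10.9   0.   11.5] z [82.2 90.7] d of top -0.0
60 2037 d [-25.   -0.1  25.1] z [ 87.3 106.3] d of top 0.3
70 1441 d [-24.   -0.1  23.9] z [ 73.7 105.6] d of top -0.2
80 1850 d [-24.   -0.1  24.1] z [74.7 88.2] d of top 0.4
-80 25 [16.1 16.2] | -70 44 [16.1 16.4] | -60 80 [16.1 16.6] | -50 90 [16.2 16.9] | -40 68 [16.3 17.2] | -30 37 [22.3 23.1] | -20 190 [24.9 26.1] | -10 258 [26.1 27.1] | 0 258 [25.6 26.8] | 10 142 [23.3 24.9] | 20 37 [16.3 17.7] | 30 110 [16.1 16.8] | 40 95 [15.9 16.6] | 50 81 [15.9 16.5] | 60 33 [15.9 16.1] | 70 22 [15.8 15.9] | 
lobe pts 884 angle median -1.7782759195615183 pctl [-21.00920862  17.56595767]
```

The shaft is seated level and endways centred, with the lobe within ~2° of up. Rise and go above the post.

Request:
move_arm --pt "0 0 -0.04 0 0.45" --pt "0 0 -0.12 0 0.45" --pt "0 0 -0.2 0 0.45" --pt "0 0 -0.26 0 0.45" --pt "0 0 -0.26 0 0.45"

```text
t: 13.85
eef_pos: [0.4713, 0.2664, 0.1935]
ee_rot: [[0.272, 0.962, 0.006], [0.962, -0.272, 0.003], [0.004, 0.005, -1.0]]
wrist_force: [0.4, 0.1, -0.1]
gripper_width: 0.0422
grasp_force: 0.0
```

```bash
python3 -c "
from h import *
go(.3942,.2916,.19,-15.8)
go(.3942,.2916,.19,-100+.001)
w=camera('wrist');P=cloud(w).reshape(-1,3)
Q=P[(np.hypot(P[:,0]-.394,P[:,1]-.2915)<.03)&(P[:,2]>.1)&(P[:,2]<.118)];print(len(Q),Q.mean(0),cv2.minAreaRect(np.float32(Q[:,:2])))
"
```

```text
p [0.4713 0.2664 0.1935] yaw -15.79 w 0.042244749177968485 t 13.85 q [23.5  3.8 81.2 -0.  94.7 39.3]
delta [ 0.0065 -0.1621  0.0063] turn 0.0001
p [0.4713 0.2664 0.1935] yaw -15.79 w 0.042244749177968485 t 13.85 q [23.5  3.8 81.2 -0.  94.7 39.3]
delta [ 0.0065 -0.1621  0.0063] turn 1.4034
327 [0.39591377 0.29358342 0.11079364] ((0.39464226365089417, 0.2930524945259094), (0.016818732023239136, 0.017673533409833908), 60.03693389892578)
```

Request:
move_arm --pt "0.004 -0.08 0.0 0.17 0.45" --pt "0.008 -0.16 0.0 0.35 0.45" --pt "0.008 -0.161 0.0 0.53 0.45" --pt "0.008 -0.161 0.0 0.71 0.45" --pt "0.008 -0.161 0.0 0.88 0.45"

```text
t: 14.52
eef_pos: [0.3921, 0.291, 0.1876]
ee_rot: [[0.933, 0.36, -0.004], [0.36, -0.933, -0.002], [-0.005, 0.001, -1.0]]
wrist_force: [-0.4, 0.9, -0.6]
gripper_width: 0.0423
grasp_force: 0.0
```

Request:
move_arm --pt "0 0 0 0.17 0.45" --pt "0 0 0 0.35 0.45" --pt "0 0 0 0.51 0.45" --pt "0 0 0 0.51 0.45"

```text
t: 15.02
eef_pos: [0.3924, 0.291, 0.188]
ee_rot: [[0.987, -0.158, -0.004], [-0.158, -0.987, -0.002], [-0.003, 0.003, -1.0]]
wrist_force: [0.6, -0.2, -0.7]
gripper_width: 0.0422
grasp_force: 0.0
```

```bash
python3 -c "
from h import *
go(.3946,.2925,.075,-100)"
```

```text
p [0.3924 0.291  0.188 ] yaw -99.08 w 0.04215012138753231 t 15.025 q [ 29.9  -2.5  88.1  -0.   94.6 129. ]
delta [ 0.0046 -0.0043  0.226 ] turn 0.0154
```

Request:
move_arm --pt "0.004 -0.004 0.06 0 0.45" --pt "0.004 -0.004 0.14 0 0.45" --pt "0.004 -0.004 0.2 0 0.45" --pt "0.004 -0.004 0.226 0 0.4" --pt "0.004 -0.004 0.226 0 0.35"

```text
t: 15.65
eef_pos: [0.3949, 0.2927, 0.0763]
ee_rot: [[0.987, -0.159, -0.002], [-0.159, -0.987, -0.001], [-0.002, 0.002, -1.0]]
wrist_force: [0.1, 0.2, 0.8]
gripper_width: 0.0336
grasp_force: 0.0
```

```bash
cat >> h.py <<'E'
PIV=np.array([.4713,.270])
def arc(phis,lead=0):
    """rows moving the TCP on the 80 mm circle to post angles phis (+lead deg), turning with it"""
    s=state();p=np.array(s['eef_pos']);R=np.array(s['ee_rot']);r=p[:2]-PIV
    cur=np.degrees(np.arctan2(r[1],r[0]))%360; print('now',p,'phi',cur,'rad',np.hypot(*r),'F',s['wrist_force'],'q6',s['q'][5],'t',s['t'])
    for f in phis:
        a=np.radians(f); t=np.array([*(PIV+.08*np.array([np.cos(a),np.sin(a)])),p[2]])
        print(f,(R.T@(t-p)/.5).round(3),round(-(f-cur)/60,3))
E
python3 -c "
from h import *
arc([168,174,180,186,192])"
```

```text
now [0.39491616 0.29273723 0.07628972] phi 163.42327462078768 rad 0.079696124414071 F [0.06649937 0.19943548 0.77749346] q6 129.06372986075016 t 15.65
168 [-0.002  0.013  0.   ] -0.076
174 [-0.002  0.029  0.   ] -0.176
180 [0.    0.046 0.   ] -0.276
186 [0.004 0.062 0.   ] -0.376
192 [0.009 0.078 0.   ] -0.476
```

Request:
move_arm --pt "-0.002 0.013 0 -0.076 0.35" --pt "-0.002 0.029 0 -0.176 0.35" --pt "0 0.046 0 -0.276 0.35" --pt "0.004 0.062 0 -0.376 0.35" --pt "0.009 0.078 0 -0.476 0.35"

```text
t: 16.27
eef_pos: [0.3944, 0.256, 0.0791]
ee_rot: [[0.942, 0.336, 0.002], [0.336, -0.942, 0.005], [0.004, -0.004, -1.0]]
wrist_force: [-0.0, 4.9, -2.6]
gripper_width: 0.033
grasp_force: 2.2
```

```bash
python3 -c "
from h import *
arc([195,200,205,210,215])"
```

```text
now [0.39439313 0.25598362 0.07909809] phi 190.32886655726506 rad 0.07817369286981089 F [-0.00862568  4.91689955 -2.63525693] q6 96.228535483258 t 16.275
195 [-0.005  0.012 -0.   ] -0.078
200 [-0.006  0.026 -0.   ] -0.161
205 [-0.005  0.04  -0.   ] -0.245
210 [-0.003  0.054 -0.   ] -0.328
215 [-0.     0.068 -0.   ] -0.411
```

Request:
move_arm --pt "-0.005 0.012 0 -0.05 0.35" --pt "-0.006 0.026 0 -0.1 0.35" --pt "-0.005 0.04 0 -0.16 0.35" --pt "-0.003 0.054 0 -0.22 0.35" --pt "0 0.068 0 -0.28 0.35"

```text
t: 16.9
eef_pos: [0.405, 0.2236, 0.0793]
ee_rot: [[0.805, 0.593, 0.0], [0.593, -0.805, 0.004], [0.003, -0.003, -1.0]]
wrist_force: [-3.6, 3.6, 1.3]
gripper_width: 0.0328
grasp_force: 2.3
```

```bash
python3 -c "
from h import *
arc([216,220,224,228,232])"
```

```text
now [0.40504576 0.22357423 0.07932076] phi 215.01975580311594 rad 0.08090102794555705 F [-3.57224887  3.62400348  1.27266113] q6 75.29923348934116 t 16.9
216 [ 0.002  0.003 -0.   ] -0.016
220 [ 0.002  0.014 -0.   ] -0.083
224 [ 0.003  0.025 -0.   ] -0.15
228 [ 0.005  0.036 -0.   ] -0.216
232 [ 0.008  0.047 -0.   ] -0.283
```

Request:
move_arm --pt "0.002 0.006 0 -0.03 0.35" --pt "0.002 0.014 0 -0.083 0.35" --pt "0.003 0.025 0 -0.15 0.35" --pt "0.005 0.036 0 -0.216 0.35" --pt "0.008 0.047 0 -0.283 0.35"

```text
t: 17.52
eef_pos: [0.4226, 0.2063, 0.079]
ee_rot: [[0.597, 0.802, 0.001], [0.802, -0.597, 0.002], [0.003, -0.0, -1.0]]
wrist_force: [-3.0, 3.5, 2.6]
gripper_width: 0.0326
grasp_force: 2.1
```

```bash
python3 -c "
from h import *
arc([234,237,240,243,246])"
```

```text
now [0.42263412 0.20628806 0.07900775] phi 232.6258752092907 rad 0.08017218156310048 F [-3.00842972  3.50150339  2.63492099] q6 55.687707675259695 t 17.525
234 [ 0.     0.004 -0.   ] -0.023
237 [ 0.001  0.012 -0.   ] -0.073
240 [ 0.001  0.021 -0.   ] -0.123
243 [ 0.003  0.029 -0.   ] -0.173
246 [ 0.004  0.037 -0.   ] -0.223
```

Request:
move_arm --pt "0 0.005 0 -0.023 0.35" --pt "0.001 0.012 0 -0.073 0.35" --pt "0.001 0.021 0 -0.123 0.35"

```text
t: 17.9
eef_pos: [0.4314, 0.2002, 0.0784]
ee_rot: [[0.491, 0.871, 0.001], [0.871, -0.491, 0.002], [0.002, 0.0, -1.0]]
wrist_force: [-2.5, 3.9, 1.7]
gripper_width: 0.0329
grasp_force: 1.8
```

```bash
python3 -c "
from h import *
arc([242,244,247,250,253])"
```

```text
now [0.43137938 0.20023129 0.07842722] phi 240.2224513391654 rad 0.08038239106827738 F [-2.49530594  3.86129734  1.66364006] q6 47.3705864625622 t 17.9
242 [0.001 0.005 0.   ] -0.03
244 [0.001 0.011 0.   ] -0.063
247 [0.002 0.019 0.   ] -0.113
250 [0.003 0.027 0.   ] -0.163
253 [0.004 0.035 0.   ] -0.213
```

Request:
move_arm --pt "0.001 0.005 0 -0.03 0.35" --pt "0.001 0.012 0 -0.063 0.35" --pt "0.002 0.019 0 -0.113 0.35"

```text
t: 18.27
eef_pos: [0.4397, 0.1958, 0.0778]
ee_rot: [[0.384, 0.923, 0.0], [0.923, -0.384, 0.0], [0.0, -0.0, -1.0]]
wrist_force: [-3.6, 1.9, 3.2]
gripper_width: 0.0332
grasp_force: 1.8
```

```bash
python3 -c "
from h import *
arc([248,250,252,254,256])"
```

```text
now [0.43974297 0.19579224 0.07783531] phi 246.96226075514753 rad 0.08063893781111726 F [-3.63154321  1.86506734  3.20858635] q6 39.830706820542666 t 18.275
248 [0.001 0.003 0.   ] -0.017
250 [ 0.001  0.008 -0.   ] -0.051
252 [ 0.002  0.014 -0.   ] -0.084
254 [ 0.002  0.02  -0.   ] -0.117
256 [ 0.003  0.025 -0.   ] -0.151
```

Request:
move_arm --pt "0.001 0.004 0 -0.017 0.35" --pt "0.001 0.01 0 -0.051 0.35" --pt "0.002 0.015 0 -0.084 0.35"

```text
t: 18.65
eef_pos: [0.4461, 0.1936, 0.0774]
ee_rot: [[0.302, 0.953, -0.002], [0.953, -0.302, -0.0], [-0.001, -0.002, -1.0]]
wrist_force: [-7.5, 2.6, 5.4]
gripper_width: 0.0331
grasp_force: 4.1
```

```bash
python3 -c "
from h import *
arc([254,256,258,260])"
```

```text
now [0.44611644 0.1935797  0.07742029] phi 251.76087222278585 rad 0.0804628693497487 F [-7.4582117   2.62326847  5.36662319] q6 34.32926452990466 t 18.65
254 [ 0.001  0.006 -0.   ] -0.037
256 [ 0.001  0.012 -0.   ] -0.071
258 [ 0.002  0.017 -0.   ] -0.104
260 [ 0.002  0.023 -0.   ] -0.137
```

Force is rising, so it may be at the stop. Push a little further.

Request:
move_arm --pt "0 0.004 0 0 0.35" --pt "0 0.008 0 0 0.35" --pt "0 0.01 0 0 0.35"

```text
t: 19.02
eef_pos: [0.4461, 0.1936, 0.0772]
ee_rot: [[0.302, 0.953, -0.013], [0.953, -0.302, 0.002], [-0.002, -0.013, -1.0]]
wrist_force: [-17.9, 4.1, 11.7]
gripper_width: 0.0332
grasp_force: 9.4
```

Stalled at 18 N, so this is the stop. Back off, rise and check.

Request:
move_arm --pt "0 -0.014 0 0 0.37" --pt "0 -0.024 0 0 0.38" --pt "0 -0.024 0 0 0.38"

```text
t: 19.4
eef_pos: [0.4407, 0.1955, 0.0774]
ee_rot: [[0.303, 0.953, 0.001], [0.953, -0.303, -0.001], [-0.0, 0.001, -1.0]]
wrist_force: [-1.0, 1.2, 0.8]
gripper_width: 0.0359
grasp_force: 0.0
```

Request:
move_arm --pt "0 0 -0.04 0 0.38" --pt "0 0 -0.12 0 0.38" --pt "0 0 -0.2 0 0.38" --pt "0 0 -0.25 0 0.38"

```text
t: 19.9
eef_pos: [0.4417, 0.1956, 0.2049]
ee_rot: [[0.304, 0.953, 0.004], [0.953, -0.304, 0.0], [0.002, 0.004, -1.0]]
wrist_force: [-0.0, -0.8, 0.2]
gripper_width: 0.0357
grasp_force: 0.0
```

Request:
move_arm --pt "-0.1 0 -0.05 0 0.38" --pt "-0.2 0 -0.08 0 0.38" --pt "-0.3 0 -0.08 0 0.38" --pt "-0.4 0 -0.08 0 0.38" --pt "-0.4 0 -0.08 0 0.38"

```text
t: 20.52
eef_pos: [0.3795, 0.0024, 0.2428]
ee_rot: [[0.31, 0.951, 0.002], [0.951, -0.31, -0.001], [-0.001, 0.002, -1.0]]
wrist_force: [0.3, -1.3, 0.1]
gripper_width: 0.0357
grasp_force: 0.0
```

Run:
```python
from h import *
t=camera('top');s=camera('scene')
a=cv2.resize(t['img'][130:260,110:250],(431,400),interpolation=cv2.INTER_CUBIC)
b=cv2.resize(s['img'][140:250,270:390],(360,330),interpolation=cv2.INTER_CUBIC);b=cv2.copyMakeBorder(b,0,70,0,0,0)
cv2.imwrite('pics/end.png',np.hstack([a,b])[:,:,::-1])
for n,c in(('top',t),('scene',s)):
    P=cloud(c).reshape(-1,3);r=P[:,:2]-PIV
    m=(P[:,2]>.106)&(P[:,2]<.118)&(abs(np.hypot(*r.T)-.08)<.012)
    q=P[m].mean(0) if m.any() else None; print(n,m.sum(),q, np.degrees(np.arctan2(*(q[:2]-PIV)[::-1]))%360)
    m=(P[:,2]>.07)&(P[:,2]<.115)&(np.hypot(*r.T)<.1)&(np.hypot(P[:,0]-q[0],P[:,1]-q[1])>.03)
    Q=P[m];print(cv2.minAreaRect(np.float32(Q[:,:2])))
    rr=Q[:,:2]-PIV; k=Q[(Q[:,2]>.098)]; print('high pts',len(k))
    a=np.radians(156.5)
    e=np.array([np.cos(a),np.sin(a)]);nn=np.array([e[1],-e[0]]);sx=rr@e;dx=rr@nn
    for lo in (-.05,-.046,-.042,-.038,-.034,-.03,-.026,-.022,.02,.024,.028,.032,.036,.04,.044):
        j=(sx>lo)&(sx<lo+.004); 
        if j.sum()>2: print(lo,j.sum(),Q[j,2].max().round(4),dx[j][np.argmax(Q[j,2])].round(4))
```

```text
top 30 [0.43888035 0.19654872 0.11151122] 246.18447894628395
((0.4706249237060547, 0.26862281560897827), (0.05466495454311371, 0.17801350355148315), 66.91400909423828)
high pts 128
-0.05 11 0.0923 -0.0011
-0.046 10 0.0903 0.0036
-0.042 11 0.0947 0.0041
-0.038 11 0.0916 -0.0004
-0.034 10 0.0887 -0.001
-0.03 12 0.0929 -0.0016
-0.026 10 0.0908 0.0004
-0.022 12 0.0907 -0.0075
0.02 10 0.0925 0.0021
0.024 13 0.1046 -0.0057
0.028 15 0.1042 -0.0002
0.032 13 0.1044 -0.0015
0.036 13 0.1043 -0.0011
0.04 13 0.1015 -0.0044
0.044 10 0.0931 -0.005
scene 31 [0.46326383 0.20793437 0.11162625] 262.62247077476724
((0.4612344801425934, 0.24372562766075134), (0.11696433275938034, 0.18212160468101501), 65.98653411865234)
high pts 137
-0.046 3 0.0931 -0.0016
-0.042 6 0.0911 -0.0063
-0.038 6 0.097 -0.0009
-0.034 6 0.0932 -0.0059
-0.03 10 0.0943 -0.0012
-0.026 6 0.0961 0.0006
-0.022 6 0.0908 0.0042
0.02 10 0.1094 0.0064
0.024 20 0.1071 -0.0014
0.028 13 0.1064 0.0045
0.032 14 0.1116 -0.0006
0.036 5 0.1014 -0.0007
0.04 6 0.1062 0.0002
```

View pics/end.png

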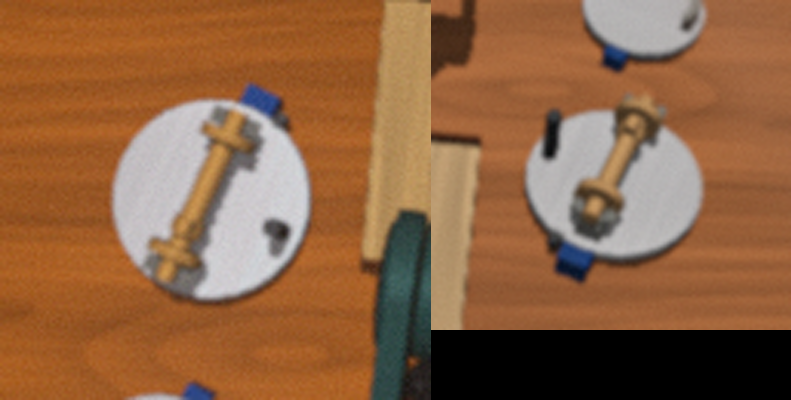

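The shaft sits in both blocks with the cam lobe up, top ≈104 mm at (185,225) in the left crop. The table's lug touches the blue stop at (275,115), and the arm is clear.

```bash
python3 -c "
from plant import hand_in
print(hand_in())"
```

```text
the job is handed in; nothing more can be done
None
```

The camshaft lies in the large table's V-blocks with the lobe about 2° off straight up when last measured, just before turning. The table is turned hard against its anticlockwise stop, and the job was handed in at about 21 s; no verdict was returned.

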